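# Dump the bronze bushes from their drop-bottom bin

## Task

Two drop-bottom bins stand on the bench. Draw the bolt of the one that holds the bronze bushes, so that its hinged floor drops open and both bushes fall into the tray beneath it. Leave the floor of the bin with the grey steel bushes shut.

Things in the scene. Friction and masses are not known exactly. Their poses are not given: they have to be found in the camera images.
- bronze_bin: green drop-bottom bin with the two bronze bushes, fixed; its twin with grey steel bushes may be left or right of it. Origin on the bench under its middle; x points front to back (away from the robot), y to its left. 106 x 106 mm, open top, rim 231 mm and hinged floor 165 mm above the bench. Fixed grey tray below: inside x -0.111 to 0.050, y -0.049 to 0.049, floor 5 mm, front lip 38 mm high.
- bronze_bin_grip (a point): centre of the red upright grip of that bin's bolt, 242 mm above the bench, 85 mm in front of the bin's origin. Rounded block 22 mm along the bin's x, 14 mm along its y, 214 to 270 mm above the bench, on a 10 mm stem; 21 mm clear of the bin's front wall. Axes as the bin's. It slides only along the bin's +y (left) to open.
- bronze_bin_bolt (a joint): slide of that bolt along the bin's +y, m: 0 to 0.004 at the start (shut), lets the floor go at 0.025 and over, stop at 0.040; no spring, steady friction of about 2 to 3 N, stays where it is left
- bronze_bin_floor (a joint): hinged floor of the bronze bushes' bin, rad: 0 shut, held up by the bolt; once the bolt is drawn it falls open by itself, hanging from its back edge, to at most 1.40
- bronze_bush_1: bronze-coloured plain bush (tube), 44 mm across and 40 mm high, 0.15 to 0.29 kg, standing in the left half of its bin at the start; origin at the centre of its underside, z along its bore
- bronze_bush_2: a second bush like it, standing in the right half of the same bin at the start; origin at the centre of its underside, z along its bore
- steel_bin_floor (a joint): hinged floor of the other, identical bin, which holds two grey steel bushes (38 mm across, 50 mm high), rad: 0 shut; it must stay shut

How it is judged:
By the outcome, as a careful person would: the job done as asked, in the order asked, and still so for the second after the job is handed in, with the robot touching nothing.
It also fails if it takes over 29 s, if anything falls off the work surface, if the arm or the gripper's body presses on something with over 40 N, if the wrist force passes 120 N, or if a joint passes its speed limit or range.

## Robot

A 6-joint arm with a two-finger parallel gripper is mounted at the origin on a cart in front of the work surface, level with it; the furniture and walls round the work are solid. World frame = base frame: x ahead of the robot, y to its left, z up, the work surface at z = 0. Lengths are in m, angles in rad, forces in N, time in s.
With the tool pointing down it reaches from about 0.325 to 0.9 m from the base axis. Payload 6.1 kg.
Tool frame: the origin (TCP) lies at the centre of the arm's flange, where the gripper is bolted on; the fingertips stand 182 mm ahead of it and the grasp point (between the pads) lies 164 mm ahead of it; y points along the fingers, x is the direction in which the jaws open and shut, and the axes are right-handed (so a half turn about y gives the same grasp; the last joint's range is limited). The gripper opens to 87 mm and grips with 3 to 60 N. Pads are 19 mm wide; open, the fingers measure 117 mm over their backs; the gripper's body (75 mm by 190 mm) begins 51 mm behind the grasp point.
Start: joints at [-1.445, 0.22, 1.526, -0, 1.395, -0.126], TCP at [0.156, -0.605, 0.405] pointing down, gripper open.
Joint ranges: [-2.98, 2.98], [-0.91, 2.08], [0.09, 2.57], [-1.24, 4.39], [0.2, 2.65], [-2.68, 2.68]. Speed limits (rad/s): [2.57, 2.57, 3.01, 3.14, 3.14, 3.14].

## Interface

Orientations are given as a unit quaternion [x, y, z, w].
In Python, from workcell import r, fingers, eyes, close_job, status gives the robot as it stands. Calls block until the motion is done:
- r.reach(position, orientation): joint-space move of the TCP to a pose.
- r.line_to(position, orientation=None, max_speed=0.15, max_force=None): straight line of the TCP; orientation=None keeps the orientation; max_speed is the mean speed in m/s. With max_force (N) it stops when the force on the tool has changed by that much, and returns True; else False.
- r.goto_joints(angles): joint-space move.
- fingers.let_go() and fingers.grasp(): open the fingers fully, or close them until they stop; the grip force is fixed at half the most.
- r.dwell(seconds).
- r.solve_ik(position, orientation): joint angles nearest the present ones, or None.
- eyes.capture(name): name is "scene" or "side" or "wrist"; returns the picture (400x640x3 uint8, red, green, blue); there is no depth.
- eyes.camera_params(name): a dict with "camera_matrix" (3x3 intrinsics, pixels), "pose" (4x4, takes a point from camera to world coordinates). Camera axes: x right, y up, looking along -z (the intrinsics and any distortion apply to the point x, -y, -z); pixel columns grow to the right and rows downward; lengths in m; the calibration is good to about 2 mm. The wrist camera is an equidistant fisheye: a pixel r from the principal point sees the ray r / f radians off the axis. A picture is of the moment at which its call begins: read the wrist's pose just before it. camera_params takes no time and is no camera call; for the wrist camera it gives the pose at the moment of the call.
A pose or a line that the arm cannot do raises r.Unreachable and nothing moves.
- close_job(): hands the job in, once; it reports no verdict.
Trained networks look in the newest picture that a camera, given by its name, has taken for a name from the list of things; names that differ only in an ending like _2 or _b are one class to them, and where a whole thing is asked for, a point or a joint stands for the part that bears it (a point fixed in the world has none). Each returns a list of dicts, best first, with "score" (0 to 1); they miss things now and then, are a little off and sometimes report something else, mostly with a low value. They report only what shows in the picture. A call takes as long as a camera call.
- eyes.outline_of(camera, query): "region" (400x640 bool, what is visible of it) and "rect" ([centre column, centre row, width, height] in pixels, round what is visible of it).
- eyes.spot_point(camera, query): "location" ([column, row] in pixels: a listed point, or the origin of a listed thing).
Readings, each from a call of its own:
- status.get_time_s(): time.
- status.get_q(): joint angles.
- status.get_qvel(): joint speeds.
- status.get_effort(): joint torques, N m.
- status.get_ee_pos(): TCP position.
- status.get_tool_rot(): TCP orientation.
- status.get_ft_force(): force on the tool from outside, world axes, zero at the start.
- status.get_torque(): the same for the moment, N m.
- status.get_grip_width(): finger opening in m.
Only numpy, scipy, OpenCV 4.12 (cv2) and the standard library are available. Lean on these libraries where they do the work, as an engineer would, in place of code of your own. Each camera call takes 0.05 s, during which the arm holds its last target.

## Working session

There is one attempt and no reset: what is moved stays moved. The work goes in short steps, each a Python script; the robot and the scene stay as the last script left them, time stands still between calls to the robot, and variables do not carry over. Pictures are saved under pics/ and viewed, and the job is handed in when it is done.

```bash
mkdir -p pics; ls
python3 - <<'E'
from workcell import r,fingers,eyes,close_job,status
import cv2,numpy as np
for n in ["scene","side"]:
    im=eyes.capture(n); cv2.imwrite(f"pics/{n}0.png",im[:,:,::-1])
    p=eyes.camera_params(n); print(n,p)
    for q in ["bronze_bin_grip","bronze_bin","bronze_bush_1"]:
        print(q,[(np.round(d['location']),round(d['score'],2)) for d in eyes.spot_point(n,q)])
print(status.get_time_s(),status.get_tool_rot())
E
```

```text
pics
scene {'camera_matrix': array([[469.74586466,   0.        , 323.35781785],
       [  0.        , 469.74586466, 199.07962377],
       [  0.        ,   0.        ,   1.        ]]), 'pose': array([[ 0.80714837,  0.45189326, -0.37987365,  0.22740126],
       [-0.59004078,  0.59674626, -0.54382514, -0.46819268],
       [-0.01906274,  0.66308852,  0.74829822,  0.96467184],
       [ 0.        ,  0.        ,  0.        ,  1.        ]])}
bronze_bin_grip [(array([262., 159.]), 0.89)]
bronze_bin [(array([296., 208.]), 0.92)]
bronze_bush_1 [(array([282., 164.]), 0.81), (array([298., 173.]), 0.41)]
side {'camera_matrix': array([[430.00831265,   0.        , 317.76942976],
       [  0.        , 430.00831265, 198.93987641],
       [  0.        ,   0.        ,   1.        ]]), 'pose': array([[-9.30450773e-01,  1.85244569e-01, -3.16142070e-01,
         3.20542629e-01],
       [-3.66416057e-01, -4.68523284e-01,  8.03881338e-01,
         8.65584275e-01],
       [ 7.94730801e-04,  8.63811543e-01,  5.03814436e-01,
         6.18977003e-01],
       [ 0.00000000e+00,  0.00000000e+00,  0.00000000e+00,
         1.00000000e+00]])}
bronze_bin_grip [(array([320., 194.]), 0.96)]
bronze_bin [(array([322., 193.]), 0.55)]
bronze_bush_1 [(array([288., 213.]), 0.86)]
0.4 [-0.55873729  0.43334706 -0.43316755  0.55891755]
```

View pics/scene0.png

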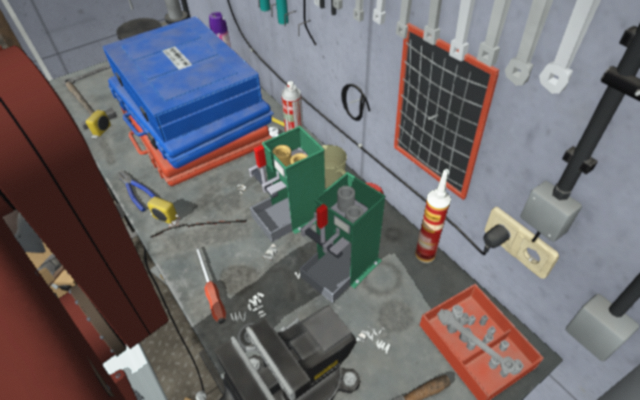

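View pics/side0.png

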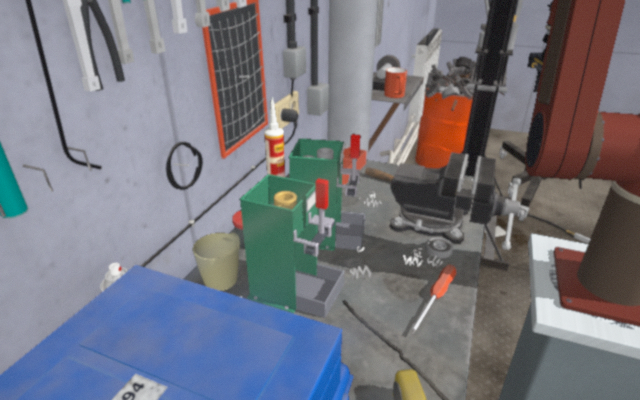

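Scene view: the bronze bin is the left one (grip near (262,159)) and the steel bin is right of it (grip near (321,215)). In the side view the bronze bin is the nearer one (grip near (320,194)). Next I'll triangulate, and zoom in on the rim for the yaw.

```bash
cat > h.py <<'E'
import numpy as np,cv2
from workcell import r,fingers,eyes,close_job,status
def proj(n,P):
    p=eyes.camera_params(n);K=p['camera_matrix'];T=np.linalg.inv(p['pose'])
    c=(T[:3,:3]@np.atleast_2d(P).T).T+T[:3,3]; c=c*[1,-1,-1]
    u=(K@c.T).T; return u[:,:2]/u[:,2:]
def ray(n,uv):
    p=eyes.camera_params(n);K=p['camera_matrix']
    d=np.linalg.inv(K)@[uv[0],uv[1],1]; d=p['pose'][:3,:3]@(d*[1,-1,-1]); return p['pose'][:3,3],d/np.linalg.norm(d)
def atz(n,uv,z):
    o,d=ray(n,uv); return o+d*(z-o[2])/d[2]
E
python3 - <<'E'
from h import *
a=cv2.imread('pics/scene0.png')[110:260,225:400];b=cv2.imread('pics/side0.png')[120:320,220:380]
cv2.imwrite('pics/za.png',cv2.resize(a,None,fx=4,fy=4,interpolation=cv2.INTER_CUBIC))
cv2.imwrite('pics/zb.png',cv2.resize(b,None,fx=3,fy=3,interpolation=cv2.INTER_CUBIC))
print(atz('scene',(262,159),.242),atz('side',(320,194),.242))
print(atz('scene',(296,208),0),atz('side',(322,193),0.242))
E
```

```text
[0.55558817 0.236213   0.242     ] [0.55978976 0.24643387 0.242     ]
[0.63913617 0.25152993 0.        ] [0.55778211 0.24175941 0.242     ]
```

View pics/za.png

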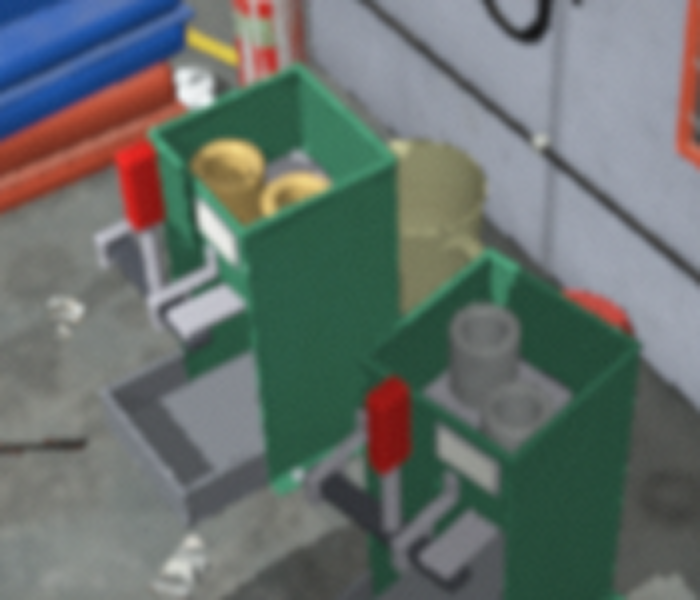

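View pics/zb.png

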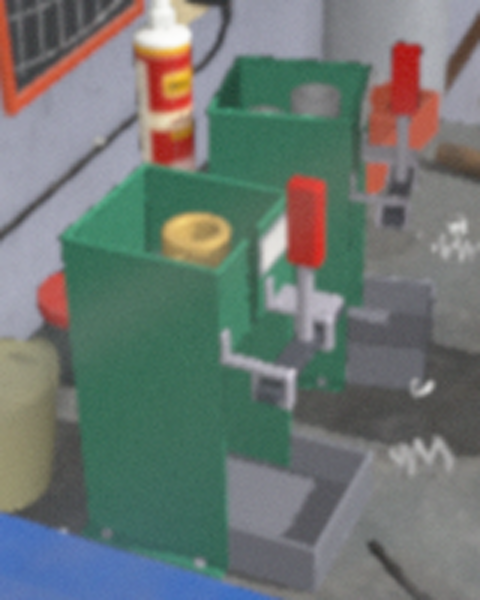

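Zoomed: the rim corners and both red grips are clear. I'll fit x, y and yaw to the rim corners and the grip.

Run:
```python
from h import *
from scipy.optimize import least_squares
S=np.array([[152,133],[245,237],[397,157],[297,65],[139,187]])/4+[225,110]
D=np.array([[222,268],[288,190],[147,168],[63,238],[307,222]])/3+[220,120]
h=.053
def model(p):
    x,y,t,s=p; c,n=np.cos(t),np.sin(t)
    L=np.array([[-h,h,.231],[-h,-h,.231],[h,-h,.231],[h,h,.231],[-.085,s,.242]])
    return np.c_[x+c*L[:,0]-n*L[:,1],y+n*L[:,0]+c*L[:,1],L[:,2]]
for cams in (('scene',),('side',),('scene','side')):
    f=lambda p:np.concatenate([(proj(n,model(p))-(S if n=='scene' else D)).ravel() for n in cams])
    o=least_squares(f,[.64,.25,0,0]); print(cams,o.x.round(4),model(o.x)[4].round(4));print(o.fun.round(1))
p=o.x
# steel grip
print('steel grip',atz('scene',(225+388/4,110+425/4),.242),atz('side',(220+405/3,120+78/3),.242))
```

```text
('scene',) [ 0.6403  0.239  -0.0102  0.0057] [0.5554 0.2456 0.242 ]
[-1.1  0.1  0.  -0.2  0.8  0.4  0.3 -0.4  0.  -0. ]
('side',) [ 0.6398  0.2447 -0.0033  0.0008] [0.5548 0.2457 0.242 ]
[ 0.3  1.2  1.2 -0.  -1.3 -2.  -0.7 -0.4  0.4  0.3]
('scene', 'side') [ 0.6408  0.2417 -0.0063  0.0032] [0.5558 0.2454 0.242 ]
[-1.6 -0.5 -0.3 -1.   0.3 -0.4 -0.3 -1.   0.2 -0.   0.4  0.2  1.4 -0.7
 -0.9 -2.8 -0.3 -1.3 -0.   0.1]
steel grip [0.5651456 0.0217566 0.242    ] [0.56565325 0.01820124 0.242     ]
```

Run:
```python
from h import *
from scipy.spatial.transform import Rotation as R
print(R.from_quat(status.get_tool_rot()).as_matrix().round(2), status.get_q())
print(proj('side',[[.156,-.605,.405],[.156,-.605,.223]]))
print('vise top-ish', atz('scene',(300,320),.2), atz('side',(450,165),.2), 'case', atz('scene',(255,65),.2),atz('scene',(265,95),.2))
for s in (1,-1):
    M=np.array([[0,s,0],[0,0,-1],[-s,0,0]]).T.astype(float)
    q=R.from_matrix(M).as_quat()
    for P in ([.5555,.20,.55],[.5555,.20,.414],[.5555,.27,.414]):
        print(s,q,P,r.solve_ik(P,q))
im=eyes.capture("wrist"); cv2.imwrite("pics/w0.png",im[:,:,::-1])
```

```text
[[ 0.25 -0.    0.97]
 [-0.97  0.    0.25]
 [-0.   -1.    0.  ]] [-1.44510424e+00  2.20571889e-01  1.52666510e+00  6.88839176e-07
  1.39471543e+00 -1.26112986e-01]
[[558.05869524  34.40389211]
 [541.44135482  96.59308947]]
vise top-ish [ 0.41349146 -0.11873121  0.2       ] [ 0.36350263 -0.05200506  0.2       ] case [0.76544778 0.63156716 0.2       ] [0.71213903 0.48838851 0.2       ]
1 [ 0.5  0.5 -0.5 -0.5] [0.5555, 0.2, 0.55] [ 2.12062503e-01  8.52720922e-02  1.40966760e+00 -4.44089210e-16
  1.64665296e+00 -1.35873382e+00]
1 [ 0.5  0.5 -0.5 -0.5] [0.5555, 0.2, 0.414] [ 2.12062503e-01  1.32316936e-01  1.60910916e+00 -4.44089210e-16
  1.40016656e+00 -1.35873382e+00]
1 [ 0.5  0.5 -0.5 -0.5] [0.5555, 0.27, 0.414] [ 3.24819899e-01  1.97092238e-01  1.53610959e+00 -4.44089210e-16
  1.40839082e+00 -1.24597643e+00]
-1 [ 0.5 -0.5  0.5 -0.5] [0.5555, 0.2, 0.55] [ 2.12062503e-01  8.52720922e-02  1.40966760e+00 -4.44089210e-16
  1.64665296e+00  1.78285883e+00]
-1 [ 0.5 -0.5  0.5 -0.5] [0.5555, 0.2, 0.414] [ 2.12062503e-01  1.32316936e-01  1.60910916e+00 -4.44089210e-16
  1.40016656e+00  1.78285883e+00]
-1 [ 0.5 -0.5  0.5 -0.5] [0.5555, 0.27, 0.414] [ 3.24819899e-01  1.97092238e-01  1.53610959e+00 -4.44089210e-16
  1.40839082e+00  1.89561623e+00]
```

View pics/w0.png

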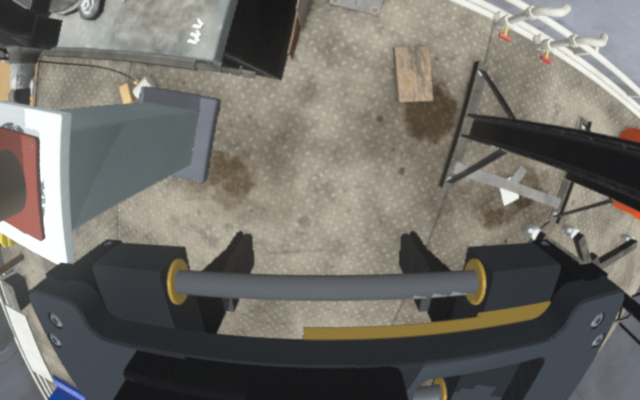

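Run:
```python
from h import *
r.line_to([.156,-.605,.55],max_speed=.2)
r.reach([.5555,.20,.55],[.5,-.5,.5,-.5])
fingers.grasp()
print(status.get_time_s(),status.get_ee_pos(),status.get_grip_width(),status.get_ft_force())
for n in ('wrist','side'):
    im=eyes.capture(n); cv2.imwrite(f"pics/{n}1.png",im[:,:,::-1])
    print([(d['location'],d['score']) for d in eyes.spot_point(n,'bronze_bin_grip')])
p=eyes.camera_params('wrist');print(p)
print(status.get_time_s())
```

```text
5.9917 [0.5554999  0.19998951 0.55000332] 0.0003236467902957747 [ 0.26406154  0.09190917 -0.36199427]
[([280.2, 191.7], 0.58)]
[([318.6, 191.0], 0.75)]
{'camera_matrix': array([[309.70691629,   0.        , 326.1539667 ],
       [  0.        , 309.70691629, 197.93210499],
       [  0.        ,   0.        ,   1.        ]]), 'pose': array([[-5.78166059e-04,  9.55256955e-01,  2.95776632e-01,
         6.36781325e-01],
       [-9.99999103e-01, -9.09588637e-04,  9.82921905e-04,
         1.99594281e-01],
       [ 1.20797805e-03, -2.95775799e-01,  9.55256624e-01,
         5.29035819e-01],
       [ 0.00000000e+00,  0.00000000e+00,  0.00000000e+00,
         1.00000000e+00]])}
6.1917
```

View pics/wrist1.png

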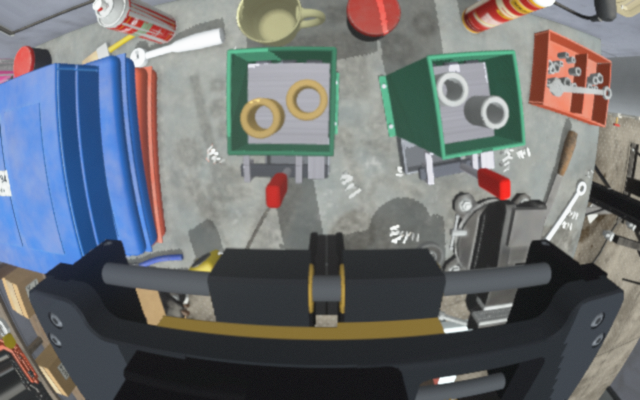

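View pics/side1.png

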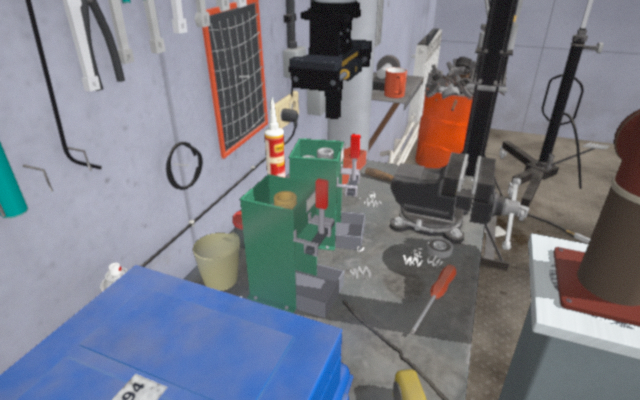

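Wrist view: the bronze bin is at (285,100) with its grip at (278,188), the steel grip is at (494,183), and the closed fingers at (325,270) are clear of both. Cross-check, then push.

Run:
```python
from h import *
p=eyes.camera_params('wrist');K=p['camera_matrix'];f=K[0,0]
def wz(uv,z):
    d=np.array(uv)-K[:2,2];rr=np.hypot(*d);t=rr/f
    v=p['pose'][:3,:3]@np.array([np.sin(t)*d[0]/rr,-np.sin(t)*d[1]/rr,-np.cos(t)]);o=p['pose'][:3,3]
    return o+v*(z-o[2])/v[2]
print('grip',wz((277.5,189),.242),wz((280.2,191.7),.242),'steel',wz((494,183),.242))
print('rim',[wz(u,.231).round(4) for u in ((228,155),(333,155),(337,48),(228,49))])
```

```text
grip [0.55701756 0.24646941 0.242     ] [0.55428517 0.24392783 0.242     ] steel [0.56433731 0.02103542 0.242     ]
rim [array([0.5897, 0.2978, 0.231 ]), array([0.5882, 0.1926, 0.231 ]), array([0.6923, 0.189 , 0.231 ]), array([0.6962, 0.2946, 0.231 ])]
```

Run:
```python
from h import *
r.line_to([.556,.207,.55],max_speed=.2)
print(r.line_to([.556,.207,.414],max_speed=.12,max_force=15))
print(status.get_ee_pos(),status.get_ft_force())
print(r.line_to([.556,.270,.414],max_speed=.03,max_force=10))
print(status.get_ee_pos(),status.get_ft_force(),status.get_time_s())
for n in ('wrist','side'):
    im=eyes.capture(n); cv2.imwrite(f"pics/{n}2.png",im[:,:,::-1])
```

```text
False
[0.55630019 0.20705619 0.41513813] [-0.30697119  0.52255699 -0.3580685 ]
False
[0.55621853 0.26855353 0.414102  ] [-0.50259195 -8.38156152  1.87014168] 9.975
```

View pics/wrist2.png

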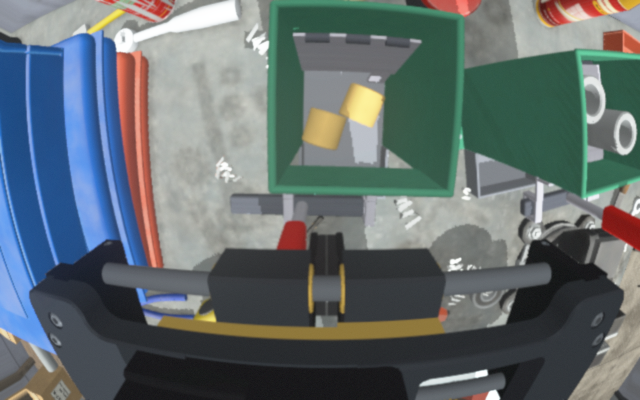

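View pics/side2.png

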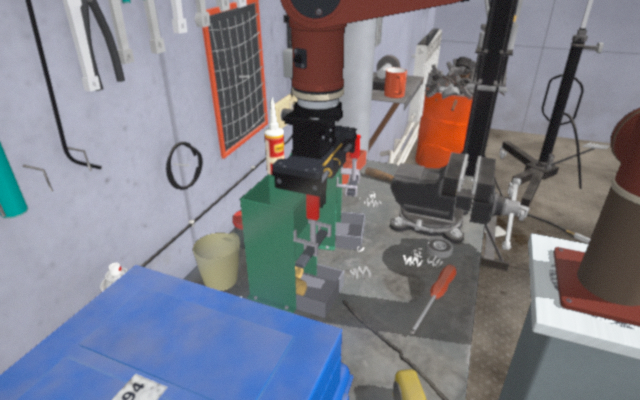

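The bronze floor has dropped: it hangs at (360,55) with both bushes below it at (322,128) and (362,105). I'll back off, rise and check again.

Run:
```python
from h import *
r.line_to([.556,.225,.414],max_speed=.08)
r.line_to([.556,.225,.55],max_speed=.15)
r.line_to([.50,.225,.55],max_speed=.15)
for n in ('wrist','side','scene'):
    im=eyes.capture(n); cv2.imwrite(f"pics/{n}3.png",im[:,:,::-1])
print(status.get_time_s(),status.get_ft_force())
w=cv2.imread('pics/wrist3.png')[:250,150:550];s=cv2.imread('pics/side3.png')[120:330,200:400]
cv2.imwrite('pics/w3z.png',cv2.resize(w,None,fx=2,fy=2,interpolation=3));cv2.imwrite('pics/s3z.png',cv2.resize(s,None,fx=2.8,fy=2.8,interpolation=3))
```

```text
12.5167 [ 0.05855735 -0.43538229 -0.77680161]
```

View pics/w3z.png

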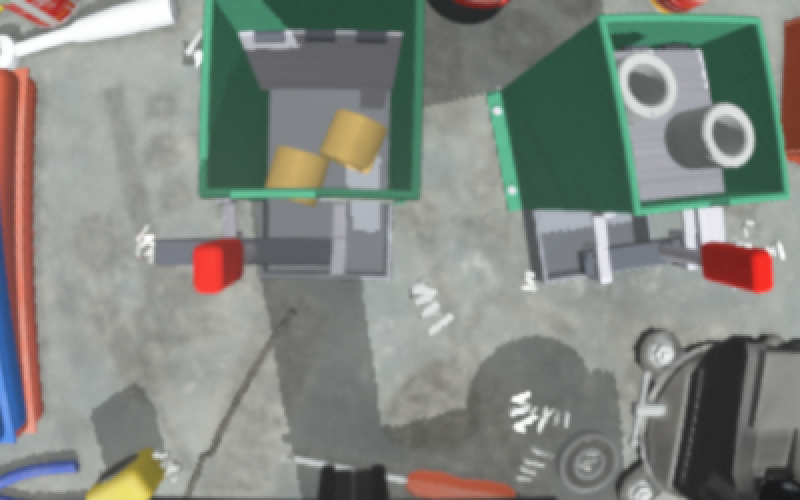

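View pics/s3z.png

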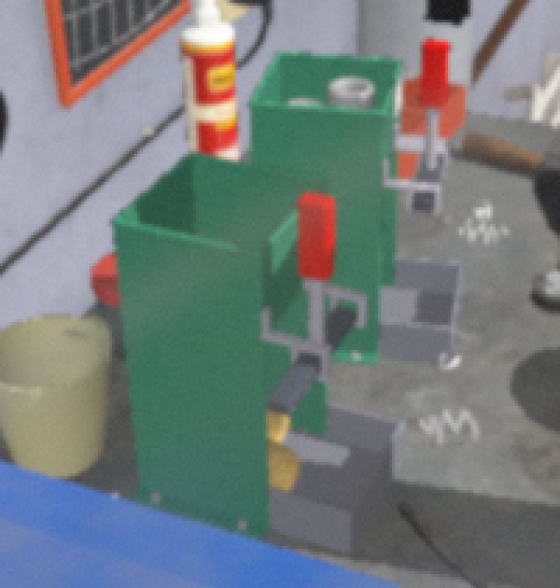

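Run:
```python
from h import *
p=eyes.camera_params('wrist');K=p['camera_matrix'];f=K[0,0]
def wz(uv,z):
    d=np.array(uv)-K[:2,2];rr=np.hypot(*d);t=rr/f
    v=p['pose'][:3,:3]@np.array([np.sin(t)*d[0]/rr,-np.sin(t)*d[1]/rr,-np.cos(t)]);o=p['pose'][:3,3]
    return o+v*(z-o[2])/v[2]
for u in ((297,174),(353,140)):
    uv=(150+u[0]/2,u[1]/2)
    for z in (.027,.06,.1):
        P=wz(uv,z); print(u,P.round(3),((proj('side',P)[0]-[200,120])*2.8).round(0),proj('scene',P)[0].round(0))
a=cv2.imread('pics/scene3.png')[110:260,225:400];cv2.imwrite('pics/c3z.png',cv2.resize(a,None,fx=4,fy=4,interpolation=3))
im=eyes.capture('wrist');print(np.abs(im[:,:,::-1].astype(int)-cv2.imread('pics/wrist3.png'))[:125,200:400].mean())
w=im[0:110,230:370,::-1];cv2.imwrite('pics/w4z.png',cv2.resize(w,None,fx=5,fy=5,interpolation=3))
```

```text
(297, 174) [0.611 0.268 0.027] [258. 466.] [283. 202.]
(297, 174) [0.609 0.265 0.06 ] [261. 429.] [282. 195.]
(297, 174) [0.607 0.261 0.1  ] [264. 382.] [281. 186.]
(353, 140) [0.639 0.223 0.027] [249. 420.] [301. 208.]
(353, 140) [0.635 0.223 0.06 ] [252. 387.] [299. 200.]
(353, 140) [0.63  0.223 0.1  ] [256. 345.] [297. 191.]
1.9842533333333334
```

View pics/c3z.png

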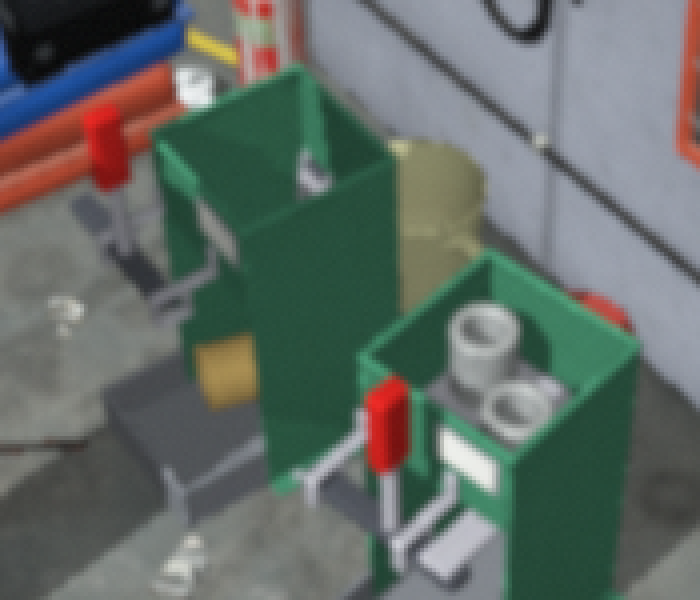

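View pics/w4z.png

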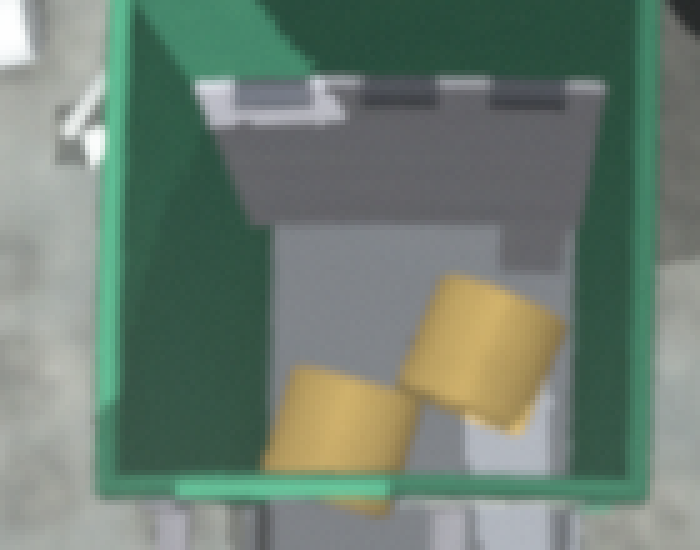

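Both bushes lie on the tray floor. Their computed positions at z≈0.027 match the side view, where they appear at about rows 470 and 428 of the zoom. The steel bushes still stand on their shut floor.

Run:
```python
from h import *
print(status.get_ft_force(),status.get_time_s()); print(close_job())
```

```text
[0.15022868 0.55901234 0.56125105] 12.5667
the job is handed in; nothing more can be done
None
```

The bronze bin's floor is open and both bronze bushes are in the tray beneath it. The steel bin's floor is still shut. I handed the job in at about 12.6 s of the 29 s allowed.

- **What I did:** I located the bronze bin, the left one, and its grip from the scene and side pictures, and the wrist camera agreed to within about 2 mm. With the gripper closed, I pushed the grip to its left. The bolt slid about 40 mm, and the force on the tool at the end was about 8 N. I then backed the arm off and raised it clear.
- **Last checks:** In the last pictures the floor hangs open and both bronze bushes lie on the tray floor. Their positions agree between the wrist and side views. The two steel bushes still stand in their bin. The force on the tool was about zero at hand-in.
- **Disagreement or gap:** The 10 N contact stop I set for the push did not trigger, so the push ran close to its full set distance. The scene camera could see only one of the two fallen bushes.

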